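# Close a gas detector and lock the depth gauge on its sensor

### The job

Close the gas detector by pressing its loose white cover down at one corner after another, without forcing it, until it sits flat on the housing all round. Then push the closed detector along its channel until it is fully home against the blue stop, lower the gauge rod through the port in the cover until it gently touches the sensor, and finally lock it there by swinging the red-handled lock lever fully round to its stop. Leave the other things on the bench where they are.

Things in the scene. Friction and masses are not known exactly. Their poses are not given: they have to be found in the camera images.
- jig: Fixed depth-check jig: grey plate 176 x 330 x 10 mm, origin on the bench under the rod's axis. Channel along y between 14 mm tall rails 94 mm apart, open at y = -260 mm, blue stop's face at y = +50 mm; the detector is pushed towards +y. An aluminium bridge over it (y = -18 to +18 mm, 89 to 113 mm above the bench, bosses to 122 mm, x = -86 to +86 mm) carries the rod and lock lever.
- housing: Loose dark grey detector housing in the channel, 90 (x) x 130 (y) x 45 mm tall, about 0.6 kg; slides at 3 to 8 N. Origin at the centre of its underside; axes as the jig's, +y its leading end. Home, its origin is at y = -15 mm in the jig's frame, the port under the rod. Studs in its corners hold the cover up; each goes down at about 8 N and stays down.
- cover: White cover, 90 x 130 x 6 mm, 0.11 kg, with a 30 mm round port and four blue corner spots; ribs below keep it centred. Origin at the centre of its underside, axes as the housing's. It starts on the studs 5 mm above the rim; seated, its underside is on the rim, 45 mm above the housing's underside. More than 80 N would crack it.
- corner0 (a point): Centre of the cover's blue spot on its top face at the -x, -y corner, 30 mm and 50 mm from the cover's centre; press here.
- corner1 (a point): Blue spot at the +x, -y corner of the cover's top face.
- corner2 (a point): Blue spot at the +x, +y corner of the cover's top face.
- corner3 (a point): Blue spot at the -x, +y corner of the cover's top face.
- sensor_face (a point): Centre of the upper face of the steel sensor (21 mm across) that stands in the housing under the port, 15 mm from the housing's centre towards +y. Its height differs from detector to detector: 16 to 30 mm above the housing's underside.
- rod: Vertical steel gauge rod, 8 mm across, with a black knob on top. Origin at the centre of its lower tip, z up. Fully raised its tip is 78 mm above the bench; it can go down 60 mm. It slides stiffly (about 4 N) and stays where it is left.
- rod_knob_top (a point): Centre of the flat top of the rod's round black knob (26 mm across, 24 mm tall), 130 mm above the tip. The knob can be pressed or held from above.
- lock (a joint): Lock lever's angle, rad: about 0 to 0.4 unlocked (pointing to the jig's -x side, towards the robot), 1.55 locked at its stop (pointing to the jig's -y side). It turns anticlockwise seen from above, in a level plane on top of the bridge, and stays where it is left (about 1.2 N at the handle).
- lock_grip (a point): Middle of the lever's upright red handle (16 mm across, from 124 to 160 mm above the bench), 60 mm from the lever's pivot; this point is 148 mm above the bench.
- lock_hinge (a point): Lever's vertical pivot axis on the bridge, 35 mm from the rod's axis on the jig's -x side.
- screwdriver: Bystander: screwdriver, 170 mm long, lying beside the jig's far (+x) side. Origin at its middle.
- spare_cap: Bystander: brass sensor cap, 38 mm across, 20 mm tall, beside the jig's far side. Origin under its centre.
- multimeter: Bystander: amber and grey multimeter, 90 x 170 x 40 mm. Origin under its centre.
- circuit_board: Bystander: green circuit board, 50 x 85 mm, 16 mm tall. Origin under its centre.
- jar: Bystander: amber glass jar, 56 mm across, 70 mm tall. Origin under its centre.
Not all that is in view belongs to the job. Of the things shaped like the cover, the white one is meant.

How it is judged (in metres and radians):
On the way, in this order (a step that is already met when the one before it is completed fails the run):
1. one corner of the cover is pressed down while another still stands up (z of any of corner0, corner1, corner2, corner3 in the frame of housing below 0.0535 m and z of any of corner0, corner1, corner2, corner3 in the frame of housing above 0.0545 m), for 0.05 s.
2. the cover sits flat on the housing all round (z of each of corner0, corner1, corner2, corner3 in the frame of housing below 0.0528 m and z of cover in the frame of housing above 0.042 m), for 0.2 s.
3. the closed detector is home against the blue stop (all of step 2 and y of housing in the frame of jig above -0.0185 m and z of housing in the frame of jig below 0.013 m and angle between the z axis of housing and the z axis of jig, either way round below 0.04 rad), for 0.2 s.
4. the rod's tip touches the sensor (y of housing in the frame of jig above -0.0185 m and z of housing in the frame of jig below 0.013 m and angle between the z axis of housing and the z axis of jig, either way round below 0.04 rad and z of rod in the frame of sensor_face between -0.002 and 0.0018 m and horizontal distance between rod and sensor_face below 0.008 m), for 0.2 s.
5. the lock lever is fully round with the rod still touching (all of step 4 and value of joint lock above 1.35 rad), for 0.2 s.
At the end, for the whole second after the job is handed in: All four corners of the cover within 1.8 mm of the housing's rim, the housing within about 3 mm of the stop and standing level, the rod's tip within 1.8 mm of the sensor's face, the lock lever past 1.35 rad of its 1.55, everything at rest (all of step 2 and all of step 5 and linear speed of each of housing, rod below 0.01 m/s); the robot touches nothing.
It fails at once if the cover is pressed with more than 80 N (contact force between any of the arm, the fingers and cover above 80 N).
It fails at once if the rod is rammed onto the sensor with more than 60 N (contact force between housing and rod above 60 N).
It fails at once if a bystander is moved by more than 20 mm (distance of any of screwdriver, spare_cap, multimeter, circuit_board, jar from where it was at the start of the episode above 0.02 m).
It also fails if it takes over 64 s, if anything falls off the work surface, if the arm or the gripper's body presses on something with over 40 N, if the wrist force passes 120 N, or if a joint passes its speed limit or range.

### The arm

A 6-joint arm with a two-finger parallel gripper is mounted at the origin on the work surface. World frame = base frame: x ahead of the robot, y to its left, z up, the work surface at z = 0. Lengths are in mm, angles in rad, forces in N, time in s.
With the tool pointing down it reaches from about 300 to 775 mm from the base axis. Payload 14.6 kg.
Tool frame: the origin (TCP) lies on the centre line of the jaws, within the pads' length; the fingertips stand 19 mm ahead of it and the grasp point (between the pads) is the TCP (bot.tip_reach is the distance from the TCP to the fingertips, in mm); y points along the fingers, x is the direction in which the jaws open and shut, and the axes are right-handed (so a half turn about y gives the same grasp; the last joint's range is limited). The gripper opens to 85 mm and grips with 20 to 120 N. Pads are 22 mm wide; open, the fingers measure 114 mm over their backs; the gripper's body (76 mm by 85 mm) begins 54 mm behind the grasp point. The pads swing forward as they close: fully open they stand 13 mm farther back than shut.
Start: joints at [-1.315, 0.3, 1.521, -0, 1.321, -0.067], TCP at [174.466, -521.585, 250.281] pointing down, gripper open.
Joint ranges: [-3.03, 3.03], [-0.79, 2.21], [0.23, 2.52], [-1.04, 4.18], [0, 3.07], [-2.55, 2.55]. Speed limits (rad/s): [2.22, 2.22, 2.57, 3.14, 3.14, 3.14].

### API

Orientations are given as a unit quaternion [w, x, y, z].
In Python, from rig import bot gives the robot as it stands. Calls block until the motion is done:
- bot.move_to(position, orientation): joint-space move of the TCP to a pose.
- bot.servo_line(position, attitude=None, speed=150, until_force=None): straight line of the TCP; attitude=None keeps the orientation; speed is the mean speed in mm/s. With until_force (N) it stops when the force on the tool has changed by that much, and returns True; else False.
- bot.move_joints(angles): joint-space move.
- bot.move_gripper(opening, grip_force=None): finger opening in mm; grip_force is the grip in N (None keeps the last); returns when the fingers have stopped.
- bot.dwell(seconds).
- bot.ik(position, orientation): joint angles nearest the present ones, or None.
- bot.read_state(): the state.
- bot.read_camera(name): name is "scene" or "top" or "wrist"; returns a dict with "image" (480x640x3 uint8, blue, green, red), "depth" (480x640 float32, mm along the optical axis (not along the pixel's ray), 0 where there is no reading), "fovy" (degrees; the focal length in pixels is half the picture's height over the tangent of half this angle, whatever the lens; pixels are square), "cx", "cy" (the principal point, pixels), "eye" and "attitude" of the camera in the world; the wrist camera has in their place "mount" (4x4, takes a point from camera to tool coordinates, whose origin is the TCP and whose axes are the tool frame's). Camera axes: x right, y down, z forward; pixel columns grow to the right and rows downward; lengths in mm; the calibration is good to about 2 mm. A picture is of the moment at which its call begins: read the wrist's pose just before it.
A pose or a line that the arm cannot do raises bot.MotionError and nothing moves.
- bot.finish_job(): hands the job in, once; it reports no verdict.
The state is a dict: "clock": time; "joint_positions": joint angles; "qvel": joint speeds; "effort": joint torques, N m; "ee_pos": TCP position; "tool_rot": TCP orientation; "ft_force": force on the tool from outside, world axes, zero at the start; "moment": the same for the moment, N m; "grip_width": finger opening in mm.
Only numpy, scipy, OpenCV 4.12 (cv2) and the standard library are available. Lean on these libraries where they do the work, as an engineer would, in place of code of your own. Each camera call takes 0.05 s, during which the arm holds its last target.

## Working session

There is one attempt and no reset: what is moved stays moved. The work goes in short steps, each a Python script; the robot and the scene stay as the last script left them, time stands still between calls to the robot, and variables do not carry over. Pictures are saved under pics/ and viewed, and the job is handed in when it is done.

```bash
ls; mkdir -p pics
python3 - <<'E'
from rig import bot
import cv2,numpy as np
print(bot.read_state())
for n in ("scene","top","wrist"):
    c=bot.read_camera(n); cv2.imwrite(f"pics/{n}0.png",c["image"]); np.savez(f"pics/{n}0.npz",**c)
    print(n,{k:v for k,v in c.items() if k not in("image","depth")})
E
```

```text
pics
{'clock': 0.0, 'joint_positions': array([-1.31459366e+00,  3.00493407e-01,  1.52159423e+00, -8.52838781e-06,
        1.32068203e+00, -6.65837721e-02]), 'qvel': array([-0.00122955, -0.00104671, -0.00054632, -0.0002796 , -0.00020184,
       -0.0002111 ]), 'effort': array([ 4.09361210e-04, -5.43497372e+01, -3.61785686e+01, -9.05727325e-05,
        3.98841119e-03, -1.82091458e-05]), 'ee_pos': array([ 174.41582566, -521.3888327 ,  249.70349944]), 'tool_rot': array([ 0.57411208, -0.57358643,  0.41347741, -0.41283212]), 'ft_force': array([-0.05492795,  0.38837339, -0.44094499]), 'moment': array([-0.0454992 ,  0.04489233, -0.03278009]), 'grip_width': 85.45439403427605}
scene {'fovy': 54.69689552428598, 'cx': 327.37702376141704, 'cy': 229.1701388233198, 'eye': array([1000.33770153,  514.60567771,  831.78232446]), 'attitude': array([-0.12826659,  0.3149821 ,  0.86964682, -0.35783846])}
top {'fovy': 45.625078544218994, 'cx': 316.4961639651832, 'cy': 245.4782778847461, 'eye': array([ 405.45300884,  -25.94209004, 1586.71377068]), 'attitude': array([ 0.04681296, -0.69804999,  0.7132291 , -0.04288362])}
wrist {'fovy': 59.25292028846077, 'cx': 312.9481992235059, 'cy': 236.20958717116454, 'mount': array([[ 9.99999356e-01, -1.75471717e-05,  1.13450729e-03,
         1.03048482e-01],
       [-1.08206681e-03, -3.15589820e-01,  9.48895091e-01,
        -1.24204519e+02],
       [ 3.41388527e-04, -9.48895708e-01, -3.15589636e-01,
         8.11519898e+01],
       [ 0.00000000e+00,  0.00000000e+00,  0.00000000e+00,
         1.00000000e+00]])}
```

View pics/scene0.png

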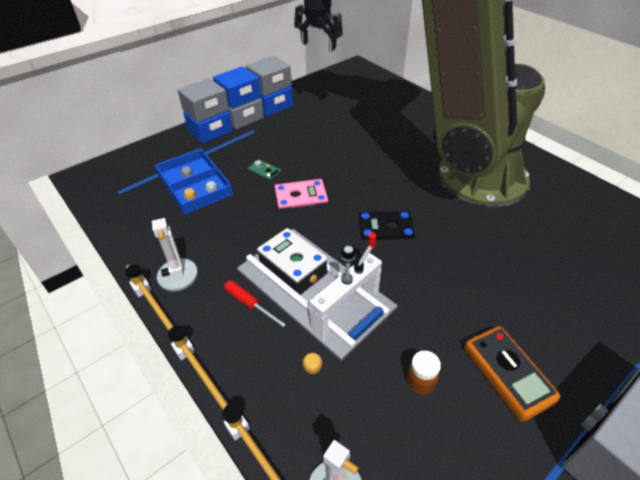

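View pics/top0.png

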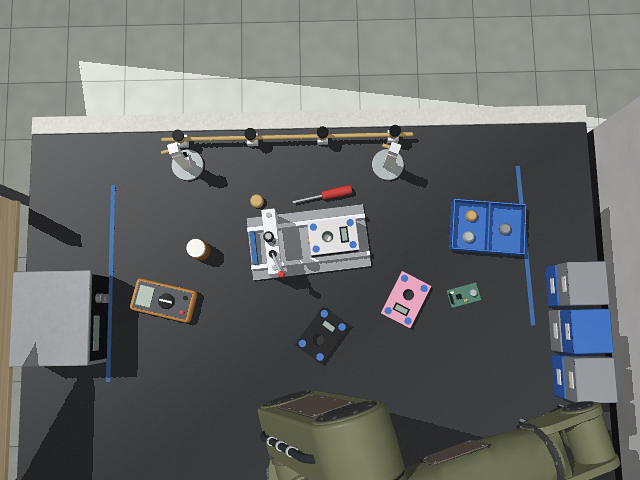

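The scene has three things shaped like the cover: white on the jig at top (333,236), pink at (407,299) and black at (323,335). I choose the white one, which sits on the housing in the jig channel. Next I'll check it in a close crop and measure it.

```bash
cat > h.py <<'E'
import numpy as np, cv2
from scipy.spatial.transform import Rotation as R
def q2R(q): return R.from_quat([q[1],q[2],q[3],q[0]]).as_matrix()
def R2q(m):
    q=R.from_matrix(m).as_quat(); return np.array([q[3],q[0],q[1],q[2]])
def cloud(c, T=None):
    """HxWx3 world points; T: (R,t) of tool for wrist"""
    f=240/np.tan(np.radians(float(c["fovy"]))/2)
    d=c["depth"].astype(float); v,u=np.mgrid[0:480,0:640]
    P=np.stack([(u-c["cx"])/f*d,(v-c["cy"])/f*d,d],-1)
    if T is None: return P@q2R(c["attitude"]).T+c["eye"]
    M=c["mount"]; P=P@M[:3,:3].T+M[:3,3]
    return P@T[0].T+T[1]
E
python3 - <<'E'
from h import *
c=np.load("pics/top0.npz"); P=cloud(c); im=c["image"]
crop=cv2.resize(im[190:290,235:385],None,fx=5,fy=5,interpolation=cv2.INTER_CUBIC); cv2.imwrite("pics/crop0.png",crop)
hsv=cv2.cvtColor(im,cv2.COLOR_BGR2HSV)
b=cv2.inRange(hsv,(100,120,60),(125,255,255)); 
n,l,s,ct=cv2.connectedComponentsWithStats(b[190:290,235:385])
for i in range(1,n):
    if s[i,4]>8:
        m=np.zeros((480,640),bool); m[190:290,235:385]=l==i; m&=c["depth"]>0
        print(ct[i]+[235,190],s[i,4],np.median(P[m],0),P[m].mean(0))
r=cv2.inRange(hsv,(0,150,100),(8,255,255))
n,l,s,ct=cv2.connectedComponentsWithStats(r)
for i in range(1,n):
    if s[i,4]>6: print('red',ct[i],s[i,4],np.median(P[l==i],0))
# plate/rails bounding
sub=P[195:290,240:380].reshape(-1,3)
for lo,hi in((5,15),(18,30),(100,116),(118,126),(180,215)):
    q=sub[(sub[:,2]>lo)&(sub[:,2]<hi)]
    print(lo,hi,len(q), q[:,2].mean() if len(q) else 0, cv2.minAreaRect(q[:,:2].astype(np.float32)) if len(q)>5 else '', q.mean(0))
print('bench',np.median(P[300:330,220:280,2]))
E
```

```text
[349.66666667 222.22222222] 36 [ 661.01343413 -110.7773667    67.04403645] [ 660.95774045 -110.23508909   67.14551557]
[312.85294118 226.61764706] 34 [650.91083189 -11.1139245   65.98435138] [651.08782366 -10.78117878  66.21033279]
[253.34319527 247.21893491] 169 [603.2120079  154.89893791  31.06250917] [603.15184249 154.36365364  30.80179627]
[352.5        244.16666667] 36 [ 601.64909582 -117.40119633   67.66561945] [ 600.87819743 -116.42913937   67.13443054]
[315.5 248.5] 32 [591.10357138 -16.67844037  67.68581541] [591.34469899 -16.6889769   67.22759816]
red [336.732 191.776] 250 [754.88081758 -79.71990284  23.29861718]
red [280.78787879 274.        ] 33 [517.54457748  70.77029111 158.56460824]
red [181.0625 312.    ] 16 [430.24037394 350.33543144  34.97972969]
5 15 3603 9.483310414527844 ((618.9627075195312, 0.123992919921875), (391.2770690917969, 265.6477966308594), 88.7684555053711) [618.60090413   3.48917183   9.48331041]
18 30 1048 23.483356420197637 ((647.3075561523438, 6.9385223388671875), (235.06405639648438, 328.406982421875), 5.512336254119873) [623.82306942  13.86671082  23.48335642]
100 116 576 111.31130109250327 ((609.3732299804688, 98.31890106201172), (173.29254150390625, 37.94532012939453), 5.260641574859619) [614.74441221  98.42831121 111.31130109]
118 126 70 120.97934692561871 ((608.6820678710938, 98.89579010009766), (162.6282958984375, 32.27114486694336), 5.800547122955322) [608.69332218  96.45329619 120.97934693]
180 215 98 201.21406702108445 ((608.5411987304688, 98.43873596191406), (24.497817993164062, 24.681413650512695), 62.61759567260742) [607.52824908  97.84518782 201.21406702]
bench -0.7814552333373967
```

View pics/crop0.png

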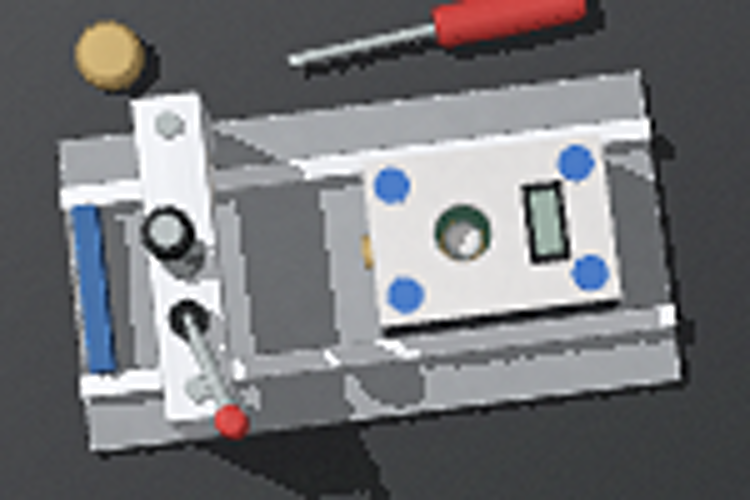

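The crop confirms the white cover: four blue spots, a port and raised edges, standing in the channel. The spots are 60 x 100 mm apart at z≈67, against 66 expected. The jig's yaw is about 0.099 rad and its origin is about (608.6, 98.6), with the stop agreeing. Next I'll close the gripper, check the IK and press corner0.

```bash
cat >> h.py <<'E'
YAW=0.099; O=np.array([608.6,98.6])
XJ=np.array([np.cos(YAW),np.sin(YAW),0]); YJ=np.array([-np.sin(YAW),np.cos(YAW),0])
def J(x,y,z): return XJ*x+YJ*y+np.array([O[0],O[1],z])
QD=R2q(np.column_stack([-XJ,[0,0,-1],-YJ]))   # tool x=-xj, y=down, z=-yj (camera towards -y)
QD2=R2q(np.column_stack([XJ,[0,0,-1],YJ]))
def toJ(p): d=np.asarray(p)-np.array([O[0],O[1],0]); return np.array([d@XJ,d@YJ,p[2]])
E
python3 - <<'E'
from h import *
from rig import bot
print(bot.tip_reach, q2R(bot.read_state()["tool_rot"]).round(2).tolist())
for q in(QD,QD2):
  for p in((-29,-213,86),(32,-113,86),(0,-250,50),(0,0,240),(-99,5,155),(-60,-60,155)):
    a=bot.ik(J(*p),q); print(p,None if a is None else a.round(2))
E
```

```text
19.0 [[0.32, -0.0, 0.95], [-0.95, 0.0, 0.32], [-0.0, -1.0, 0.0]]
(-29, -213, 86) None
(32, -113, 86) None
(0, -250, 50) None
(0, 0, 240) None
(-99, 5, 155) None
(-60, -60, 155) None
(-29, -213, 86) [-0.25  0.61  1.48 -0.    1.05 -0.35]
(32, -113, 86) [-0.07  0.69  1.35 -0.    1.11 -0.17]
(0, -250, 50) [-0.29  0.73  1.37 -0.    1.04 -0.39]
(0, 0, 240) [ 0.1   0.46  1.33 -0.    1.35  0.  ]
(-99, 5, 155) [ 0.11  0.33  1.72 -0.    1.09  0.01]
(-60, -60, 155) [-0.01  0.41  1.61 -0.    1.13 -0.11]
```

```bash
cat >> h.py <<'E'
QS=R2q(np.column_stack([-YJ,[0,0,-1],XJ]))  # camera towards +xj
E
python3 - <<'E'
from h import *
from rig import bot
for p in((-29,-213,86),(32,-113,86),(0,-250,50),(0,0,240),(-99,5,155),(-60,-60,155)):
    a=bot.ik(J(*p),QS); print(p,None if a is None else a.round(2))
bot.move_gripper(0)
print(bot.read_state()["grip_width"],bot.read_state()["clock"])
bot.move_to(J(-28.6,-213,110),QS)
s=bot.read_state(); print(s["clock"],s["ft_force"],toJ(s["ee_pos"]))
c=bot.read_camera("wrist"); cv2.imwrite("pics/w1.png",c["image"])
r=bot.servo_line(J(-28.6,-213,74),speed=25,until_force=18)
s=bot.read_state(); print(r,s["clock"],s["ft_force"],toJ(s["ee_pos"]))
E
```

```text
(-29, -213, 86) [-0.25  0.61  1.48 -0.    1.05  1.22]
(32, -113, 86) [-0.07  0.69  1.35 -0.    1.11  1.4 ]
(0, -250, 50) [-0.29  0.73  1.37 -0.    1.04  1.18]
(0, 0, 240) [ 0.1   0.46  1.33 -0.    1.35  1.57]
(-99, 5, 155) [ 0.11  0.33  1.72 -0.    1.09  1.58]
(-60, -60, 155) [-0.01  0.41  1.61 -0.    1.13  1.47]
0.02626889602108374 0.9167
3.0833 [ 0.95102409 -0.12566321  0.87218419] [ -28.76180642 -213.82261561  110.27574798]
True 4.2167 [-2.15724132 -0.34586999  7.0399492 ] [ -28.4819838  -213.2618863    81.58398981]
```

Run:
```python
from h import *
from rig import bot
c=bot.read_camera("wrist"); cv2.imwrite("pics/w2.png",c["image"])
c=bot.read_camera("scene"); cv2.imwrite("pics/s2.png",cv2.resize(c["image"][200:370,220:420],None,fx=4,fy=3.5))
s=bot.read_state(); print(s["clock"],s["ft_force"],toJ(s["ee_pos"]))
```

```text
4.3167 [-1.50977458 -0.48598071  7.77247672] [ -28.4879786  -213.25590932   81.53787361]
```

View pics/w2.png

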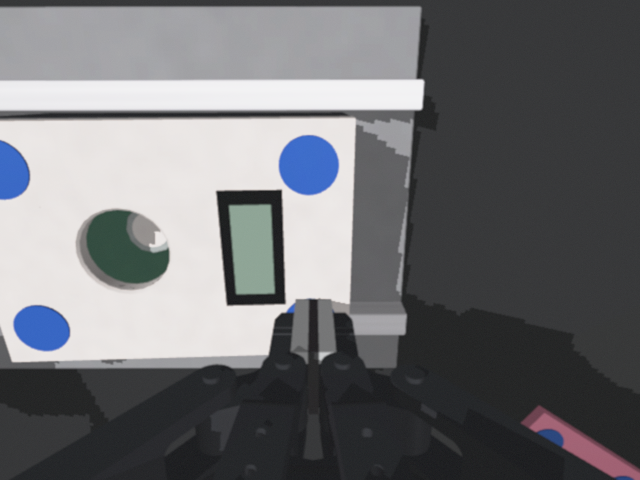

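View pics/s2.png

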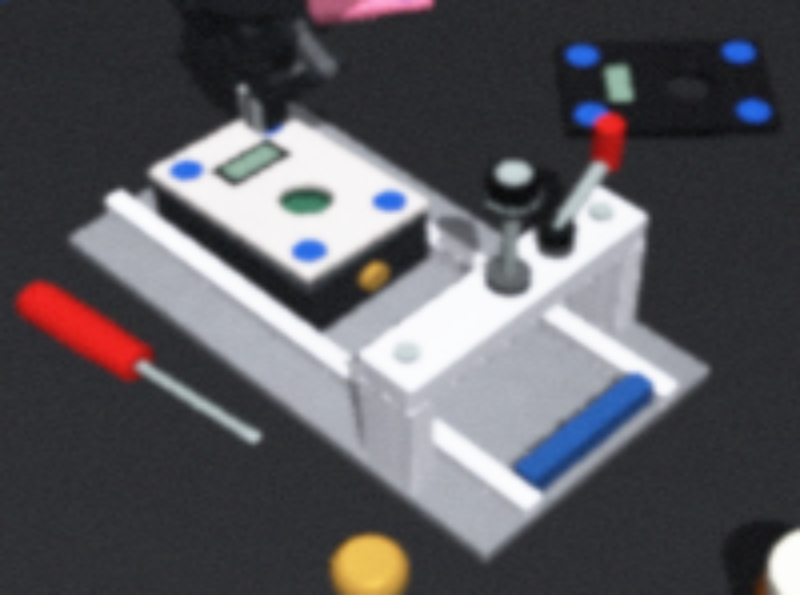

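The fingertips are on the corner0 spot (wrist ~(300,310)), pressed partway or nearly all the way down. I'll press on until it's firm.

Run:
```python
from h import *
from rig import bot
r=bot.servo_line(J(-28.6,-213,76),speed=12,until_force=16)
s=bot.read_state(); print(r,s["clock"],s["ft_force"],toJ(s["ee_pos"]))
bot.servo_line(J(-28.6,-213,95),speed=120)
c=bot.read_camera("top"); P=cloud(c)
c1=bot.read_camera("wrist"); cv2.imwrite("pics/w3.png",c1["image"])
b=cv2.inRange(cv2.cvtColor(c["image"],cv2.COLOR_BGR2HSV),(100,120,60),(125,255,255))[190:290,290:385]
n,l,s_,ct=cv2.connectedComponentsWithStats(b)
for i in range(1,n):
    if s_[i,4]>8: print(ct[i]+[290,190],np.median(P[190:290,290:385][l==i],0))
```

```text
True 4.5667 [-3.3483304   0.28277633  6.62503503] [ -28.31868335 -213.32700642   81.54059051]
[312.85294118 226.61764706] [650.5679932  -11.14249092  64.85835663]
[315.5 248.5] [590.56388501 -16.70290884  66.30429191]
```

Run:
```python
from h import *
from rig import bot
s=bot.read_state(); T=(q2R(s["tool_rot"]),s["ee_pos"])
c=bot.read_camera("wrist"); cv2.imwrite("pics/w3.png",c["image"])
P=cloud(c,T); PJ=np.stack([(P-J(0,0,0))@XJ,(P-J(0,0,0))@YJ,P[...,2]],-1)
b=cv2.inRange(cv2.cvtColor(c["image"],cv2.COLOR_BGR2HSV),(100,120,60),(125,255,255))
n,l,s_,ct=cv2.connectedComponentsWithStats(b)
for i in range(1,n):
    if s_[i,4]>100: print(ct[i],s_[i,4],np.median(PJ[l==i],0))
for px in((250,100),(200,50),(180,160),(100,140),(250,330),(30,280),(330,220),(150,235)): print(px,PJ[px[1],px[0]])
```

```text
[308.957795   156.93884582] 2322 [  31.76460656 -211.80483392   66.92384904]
[ 28.30251046 158.67322176] 2390 [  31.22398306 -111.95180902   67.37247369]
[306.81368821 296.09505703] 526 [ -22.43679966 -210.86548397   66.96637594]
[ 61.1070133  309.18621524] 1654 [ -28.62822906 -112.40568679   67.32463718]
[536.84309623 422.91004184] 478 [-130.02836013 -345.43189054   17.66827446]
[609.01373626 466.51648352] 364 [-163.23529063 -395.38460315   17.63682186]
(250, 100) [  50.69005301 -185.78677789   25.02586437]
(200, 50) [  72.03592794 -162.26912957   11.15570011]
(180, 160) [  30.58036496 -165.50904913   66.21483589]
(100, 140) [  37.69077117 -138.38637714   67.117628  ]
(250, 330) [ -39.1617492  -187.29074156   65.71219655]
(30, 280) [ -16.30275592 -101.99001467   66.46198814]
(330, 220) [   8.15050951 -219.63118599   66.12307292]
(150, 235) [  -6.32214032 -140.79470319   40.25348898]
```

View pics/w3.png

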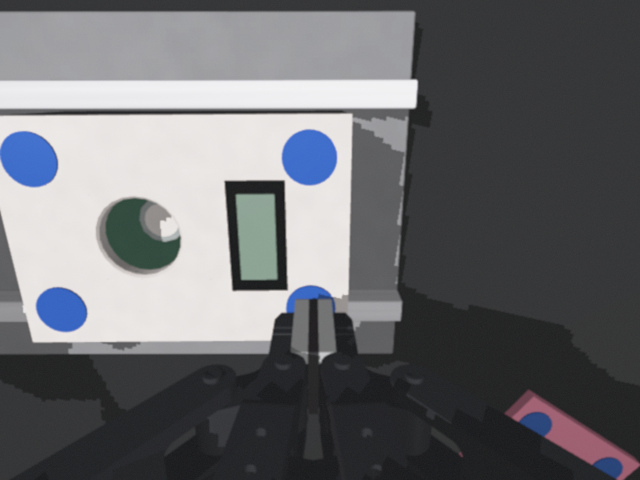

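The depth shows all corners still at z≈67, so none is pressed. The stop at 18 N was only the contact transient, and the effective tip reach is nearer 15.5 mm. I'll press slowly with a higher threshold, still far below 80 N.

```bash
cat >> h.py <<'E'
def corners(bot):
    s=bot.read_state(); T=(q2R(s["tool_rot"]),s["ee_pos"])
    c=bot.read_camera("wrist"); P=cloud(c,T); d=P-J(0,0,0); PJ=np.stack([d@XJ,d@YJ,P[...,2]],-1)
    b=cv2.inRange(cv2.cvtColor(c["image"],cv2.COLOR_BGR2HSV),(100,120,60),(125,255,255))
    n,l,s_,ct=cv2.connectedComponentsWithStats(b)
    for i in range(1,n):
        if s_[i,4]>300:
            m=np.median(PJ[l==i],0)
            if m[2]>50: print("  spot",ct[i].round(),s_[i,4],m.round(1))
    return c,PJ
E
python3 - <<'E'
from h import *
from rig import bot
bot.servo_line(J(-28.6,-212,84),speed=60)
for z in (79,77,75.5,74.5):
    r=bot.servo_line(J(-28.6,-212,z),speed=12,until_force=30)
    s=bot.read_state(); print(z,r,s["clock"],s["ft_force"].round(1),toJ(s["ee_pos"]).round(2))
    if r: break
bot.servo_line(J(-28.6,-212,100),speed=120)
c,_=corners(bot); cv2.imwrite("pics/w4.png",c["image"])
print(bot.read_state()["clock"])
E
```

```text
79 True 5.7417 [-3.8  0.2  7.2] [ -28.21 -212.17   81.59]
  spot [311. 156.] 2141 [  31.7 -212.    66.9]
  spot [ 41. 158.] 2206 [  31.2 -112.1   67.3]
  spot [311. 293.] 706 [ -23.8 -212.    67. ]
  spot [ 71. 303.] 1559 [ -28.7 -112.3   67.3]
6.1
```

Run:
```python
from h import *
from rig import bot
bot.servo_line(J(-28.6,-212,84),speed=80)
for z in np.arange(82.5,73.9,-0.7):
    r=bot.servo_line(J(-28.6,-212,z),speed=8)
    s=bot.read_state(); print(round(z,1),r,round(s["clock"],2),s["ft_force"].round(1),toJ(s["ee_pos"])[2].round(2))
    if s["ft_force"][2]>22: break
```

```text
82.5 False 6.78 [-0.3 -0.3  1. ] 82.3
81.8 False 7.03 [-0.   0.9  1.7] 81.91
81.1 False 7.28 [-3.5  0.6  7. ] 81.62
80.4 False 7.53 [-5.2  0.  11.2] 81.47
79.7 False 7.78 [-7.7  0.9 16.5] 81.39
79.0 False 8.03 [-7.3  1.4 20.7] 81.22
78.3 False 8.28 [-9.2  1.4 26. ] 81.06
```

Run:
```python
from h import *
from rig import bot
s=bot.read_state(); print(s["ft_force"],s["moment"],s["effort"])
for n in("scene","top"):
    c=bot.read_camera(n); cv2.imwrite(f"pics/{n}5.png",cv2.resize(c["image"][180:380,220:420] if n=="scene" else c["image"][180:290,300:400],None,fx=3 if n=="scene" else 5.5,fy=3 if n=="scene" else 5.4,interpolation=cv2.INTER_CUBIC))
c,_=corners(bot); cv2.imwrite("pics/w5.png",c["image"])
```

```text
[-9.20077353  1.40310314 26.03138316] [0.35736932 1.53364781 0.01770104] [ 1.26853650e-01 -5.26774836e+01 -2.65368497e+01  8.91075097e-02
 -2.10459910e+00  3.06006765e-02]
  spot [312. 165.] 2704 [  32.  -212.3   66.4]
  spot [ 14. 172.] 1521 [  30.  -116.5   70.3]
  spot [ 44. 329.] 1913 [ -28.6 -113.    67.4]
```

View pics/scene5.png

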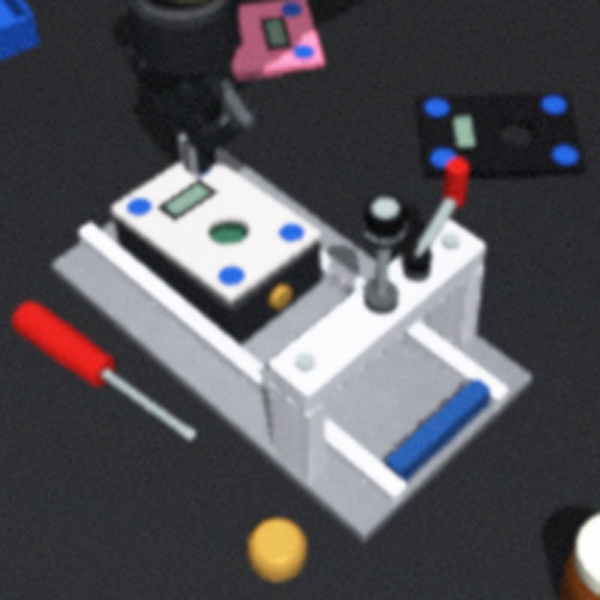

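View pics/w5.png

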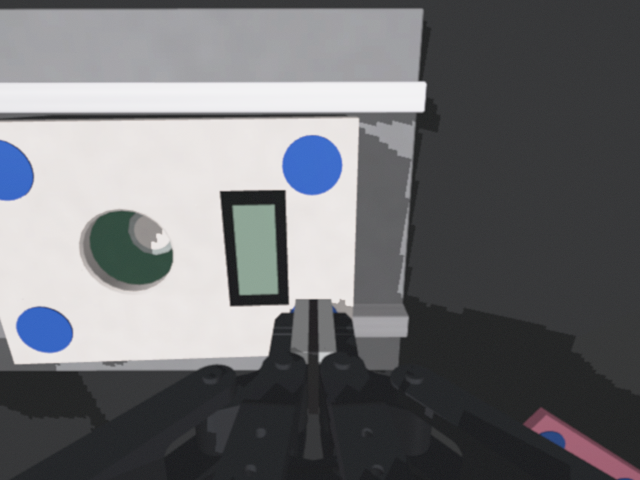

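View pics/top5.png

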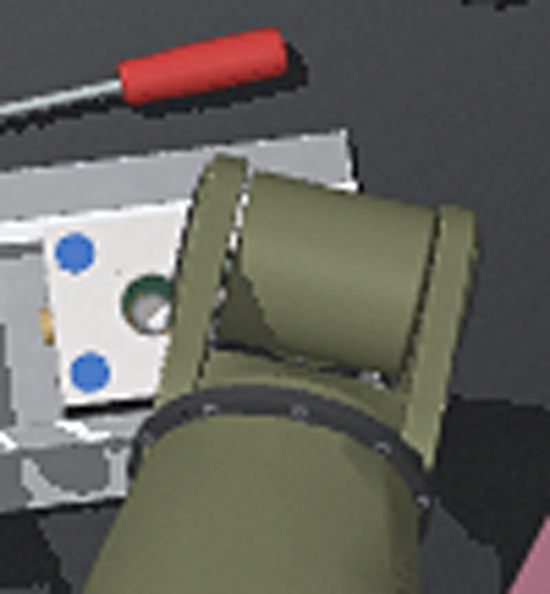

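Run:
```python
from h import *
from rig import bot
bot.servo_line(J(-28.6,-212,160),speed=200)
bot.servo_line(J(-60,-190,160),speed=200)
c,PJ=corners(bot); cv2.imwrite("pics/w6.png",c["image"])
np.save("pics/PJ6.npy",PJ)
for y in range(-220,-100,15):
    row=[]
    for x in(-38,-20,-5,10,25,40):
        m=(abs(PJ[...,0]-x)<3)&(abs(PJ[...,1]-y)<3)&(PJ[...,2]>55)&(PJ[...,2]<75); row.append((round(float(np.median(PJ[m][:,2])),1) if m.sum()>5 else None))
    print(y,row)
print(bot.read_state()["clock"])
```

```text
spot [359.  70.] 1340 [  32.2 -212.    66.5]
  spot [150.  72.] 1359 [  31.2 -112.3   67.4]
  spot [165. 195.] 1034 [ -28.6 -112.7   67.4]
  spot [356. 193.] 1013 [ -27.7 -212.5   66.4]
-220 [65.6, 65.8, 65.5, 65.5, 65.8, 65.7]
-205 [65.8, 66.0, 65.8, 65.8, 66.3, 66.0]
-190 [65.8, 66.2, 66.8, 66.9, 66.2, 65.8]
-175 [66.0, 65.9, 66.0, 65.9, 65.9, 65.9]
-160 [66.1, 66.1, 66.0, 66.0, 66.1, 66.1]
-145 [66.4, 66.4, None, None, 66.4, 66.3]
-130 [66.4, 66.5, 66.3, 66.3, 66.5, 66.4]
-115 [67.1, 67.1, 66.7, 66.6, 67.2, 67.0]
9.3833
```

View pics/w6.png

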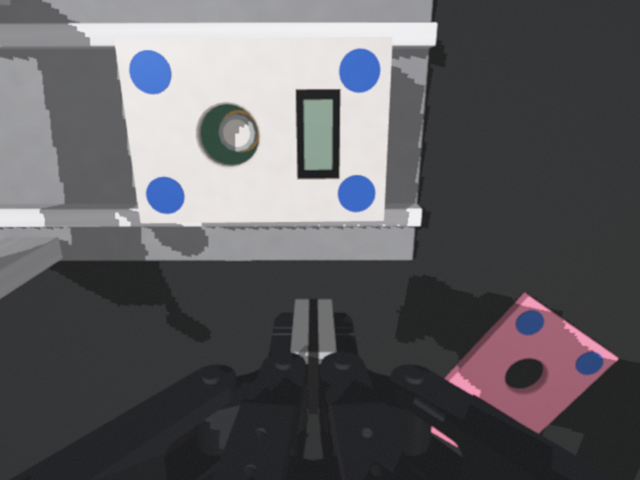

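The cover is level again once released, but under load in w5 corner2 read 70.3 (raised), and contact was at 81.5 − 19 ≈ 62.5. That fits corner0 going fully down with the cover tilting about the 1–3 diagonal, then rocking back when let go. So stud 0 is down, and I'll go on to the other corners.

Run:
```python
from h import *
from rig import bot
for k,(x,y) in enumerate(((31.5,-212),(31.5,-112),(-28.5,-112)),1):
    bot.move_to(J(x,y,100),QS)
    bot.servo_line(J(x,y,90),speed=80)
    r=bot.servo_line(J(x,y,77),speed=20,until_force=22)
    s=bot.read_state(); print(k,r,round(s["clock"],2),s["ft_force"].round(1),toJ(s["ee_pos"]).round(2))
    c,_=corners(bot)
    bot.servo_line(J(x,y,100),speed=150)
bot.servo_line(J(-60,-190,160),speed=200)
c,PJ=corners(bot); cv2.imwrite("pics/w7.png",c["image"])
print(bot.read_state()["clock"])
```

```text
1 True 10.72 [-1.6  0.4  7.5] [  32.04 -212.23   80.82]
  spot [ 43. 328.] 1997 [  31.7 -112.7   67.4]
  spot [313. 444.] 612 [ -25.2 -212.5   63.5]
2 True 12.36 [-2.   0.3  7.9] [  32.32 -112.02   81.32]
  spot [575. 319.] 1905 [  33.2 -211.9   63.5]
  spot [563. 441.] 419 [ -21.1 -215.6   67.1]
  spot [313. 448.] 500 [ -23.5 -112.3   67.3]
3 True 13.87 [-1.2  1.1  8.5] [ -28.15 -111.81   80.22]
  spot [613. 161.] 2635 [  32.5 -211.6   64. ]
  spot [313. 163.] 2649 [  32.  -112.1   63.1]
  spot [579. 320.] 1862 [ -27.1 -212.4   63.4]
  spot [359.  71.] 1297 [  32.5 -212.3   63.2]
  spot [154.  72.] 1288 [  31.9 -112.5   63.1]
  spot [356. 192.] 988 [ -27.3 -212.7   63.3]
  spot [168. 193.] 993 [ -28.  -113.    63.2]
14.9167
```

View pics/w7.png

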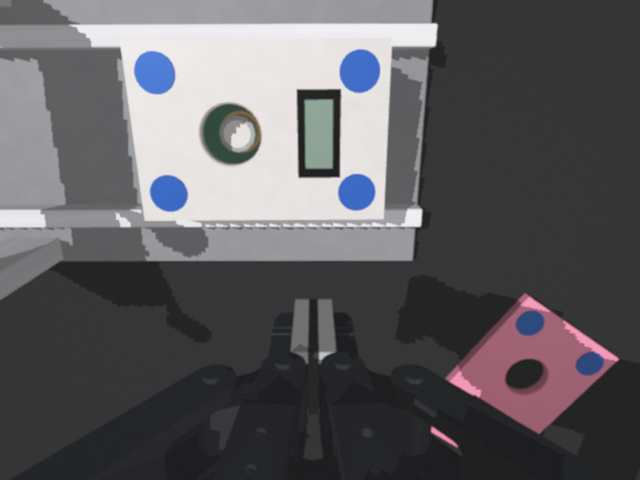

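All four spots now read about 63.2 (+1 to 2 bias), and the fourth press bottomed at tip z 61.2. I'll go round again to be sure each corner is seated, comparing contact heights.

Run:
```python
from h import *
from rig import bot
for k,(x,y) in ((3,(-28.5,-112)),(2,(31.5,-112)),(1,(31.5,-212)),(0,(-28.5,-212))):
    bot.move_to(J(x,y,88),QS)
    r=bot.servo_line(J(x,y,76.5),speed=22,until_force=28)
    s=bot.read_state(); print(k,r,round(s["clock"],2),s["ft_force"].round(1),toJ(s["ee_pos"]).round(2))
    bot.servo_line(J(x,y,88),speed=150)
bot.servo_line(J(-60,-190,160),speed=250)
c,PJ=corners(bot)
print(bot.read_state()["clock"])
```

```text
3 True 15.88 [-2.3 -0.   9.1] [ -28.17 -112.59   80.17]
2 True 16.93 [-0.5 -0.1  7.5] [  31.59 -112.1    80.16]
1 True 18.1 [-0.3  1.   7.7] [  32.19 -211.28   80.26]
0 True 19.13 [-3.2  0.7  9.6] [ -27.9  -212.06   80.08]
  spot [155.  72.] 1274 [  32.4 -112.8   62.4]
  spot [358.  70.] 1266 [  33.4 -212.5   62.6]
  spot [355. 190.] 975 [ -26.5 -213.    62.7]
  spot [169. 192.] 972 [ -27.4 -113.2   62.4]
19.9083
```

All four corners meet firm contact at tip z 61.1–61.2, against 61 when seated, so the cover is flat. Now I'll push the housing home.

Run:
```python
from h import *
from rig import bot
x=2
bot.move_to(J(x,-268,110),QS)
bot.servo_line(J(x,-268,51),speed=120)
r=bot.servo_line(J(x,-235,51),speed=70,until_force=25)
s=bot.read_state(); print(r,round(s["clock"],2),s["ft_force"].round(1),toJ(s["ee_pos"]).round(2))
r=bot.servo_line(J(x,-104,51),speed=60,until_force=35)
s=bot.read_state(); print(r,round(s["clock"],2),s["ft_force"].round(1),toJ(s["ee_pos"]).round(2))
```

```text
False 21.7 [ 0.3 -0.1 -0.6] [   2.06 -234.74   51.1 ]
False 24.03 [ 0.1 -0.6 -0.3] [   2.03 -104.08   51.07]
```

Run:
```python
from h import *
from rig import bot
c=bot.read_camera("scene"); cv2.imwrite("pics/s8.png",cv2.resize(c["image"][180:380,220:420],None,fx=3,fy=3,interpolation=cv2.INTER_CUBIC))
r=bot.servo_line(J(2,-85,51),speed=20,until_force=18)
s=bot.read_state(); print(r,round(s["clock"],2),s["ft_force"].round(1),toJ(s["ee_pos"]).round(2))
c=bot.read_camera("scene"); cv2.imwrite("pics/s9.png",cv2.resize(c["image"][180:380,220:420],None,fx=3,fy=3,interpolation=cv2.INTER_CUBIC))
```

```text
True 24.75 [ 0.3 -5.1  3. ] [  1.93 -92.04  50.94]
```

View pics/s9.png

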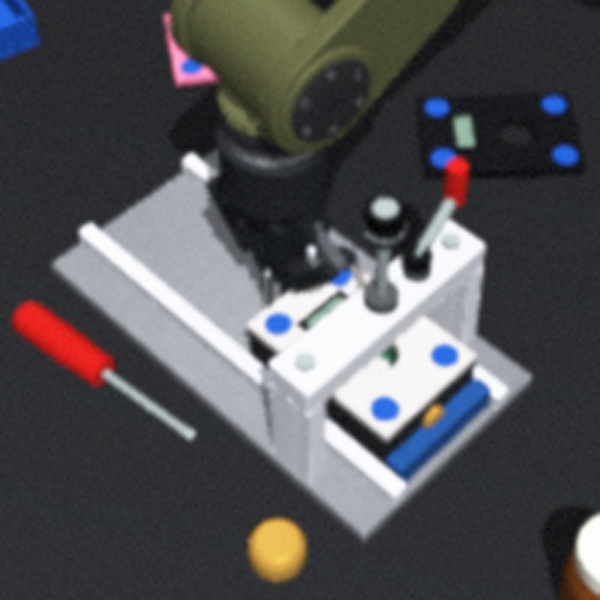

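The housing is almost at the stop (blue bar, crop ~(440,425)). I'll push steadily to confirm it's fully home.

Run:
```python
from h import *
from rig import bot
for y in(-91,-90,-89,-88):
    bot.servo_line(J(2,y,51),speed=20)
    s=bot.read_state(); print(y,round(s["clock"],2),s["ft_force"].round(1),toJ(s["ee_pos"]).round(2))
    if s["ft_force"][1]<-22: break
c=bot.read_camera("scene"); cv2.imwrite("pics/s10.png",cv2.resize(c["image"][290:350,310:400],None,fx=8,fy=8,interpolation=cv2.INTER_CUBIC))
bot.servo_line(J(2,-115,51),speed=120)
print(bot.read_state()["clock"])
```

```text
-91 25.05 [  0.4 -11.8  -0.5] [  1.93 -91.89  51.03]
-90 25.3 [ -0.2 -18.8   0.4] [  1.97 -91.72  51.19]
-89 25.55 [ -0.4 -23.8   1.7] [  2.   -91.63  51.34]
25.9667
```

View pics/s10.png

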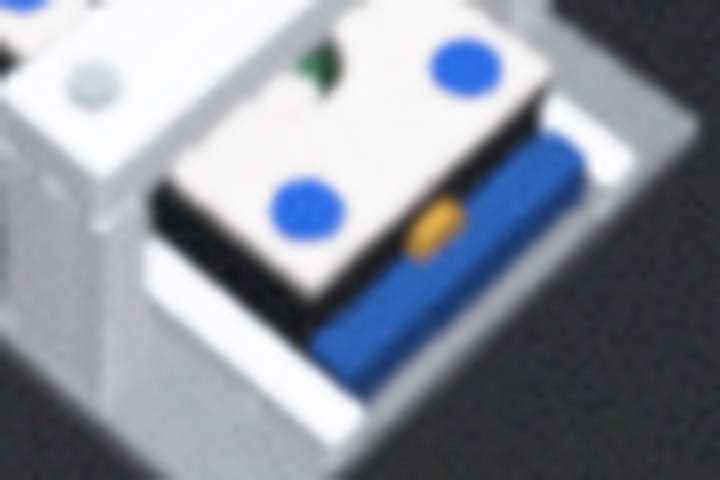

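The housing is firmly against the stop (24 N with no further travel). Next is the rod.

Run:
```python
from h import *
from rig import bot
bot.servo_line(J(2,-115,240),speed=250)
bot.move_to(J(0,0,240),QS)
r=bot.servo_line(J(0,0,225),speed=50,until_force=30)
s=bot.read_state(); print(r,round(s["clock"],2),s["ft_force"].round(1),toJ(s["ee_pos"]).round(2))
r=bot.servo_line(J(0,0,192),speed=30,until_force=30)
s=bot.read_state(); print(r,round(s["clock"],2),s["ft_force"].round(1),toJ(s["ee_pos"]).round(2))
c=bot.read_camera("scene"); cv2.imwrite("pics/s11.png",cv2.resize(c["image"][180:380,270:420],None,fx=4,fy=3,interpolation=cv2.INTER_CUBIC))
if not r:
    r=bot.servo_line(J(0,0,172),speed=9,until_force=12)
    s=bot.read_state(); print(r,round(s["clock"],2),s["ft_force"].round(1),toJ(s["ee_pos"]).round(2))
```

```text
False 27.86 [-0.7  0.8  0.4] [-5.0000e-02 -4.2000e-01  2.2462e+02]
False 29.11 [ 0.3 -0.6  0.7] [-2.3000e-01  5.0000e-02  1.9179e+02]
True 29.97 [-0.8  0.3  4.7] [1.0000e-02 3.0000e-02 1.8871e+02]
```

View pics/s11.png

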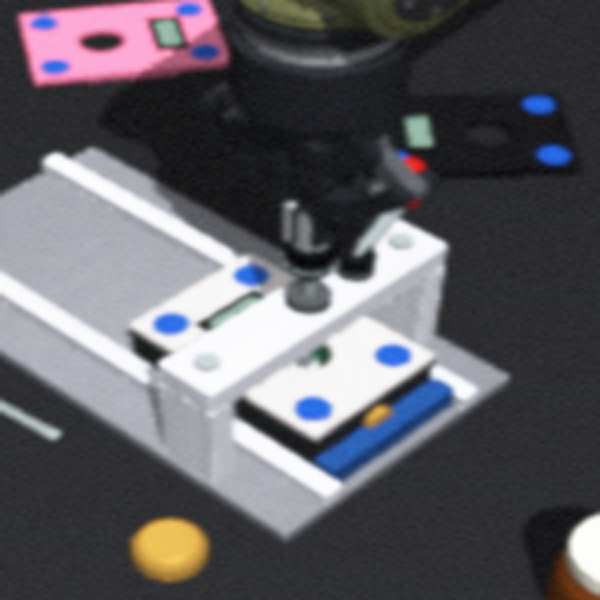

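It stopped with the tip at about 39.7 mm, which would put the sensor at 29.7, inside 16–30. Small static steps will show whether that's real contact or just friction.

Run:
```python
from h import *
from rig import bot
z0=188.7
for k in range(1,8):
    bot.servo_line(J(0,0,z0-0.6*k),speed=8)
    s=bot.read_state(); print(round(z0-.6*k,1),round(s["clock"],2),s["ft_force"].round(1),toJ(s["ee_pos"])[2].round(2))
    if s["ft_force"][2]>14: break
```

```text
188.1 30.22 [-4.9  0.5  7.9] 188.7
187.5 30.47 [-6.5 -0.6 12.4] 188.61
186.9 30.72 [-8.7 -0.2 15.8] 188.5
```

The contact is stiff, at tip z ≈ 39.5 mm, so the rod is on the sensor (port depth earlier read ≈40). Now I'll retract and swing the lever.

Run:
```python
from h import *
from rig import bot
bot.servo_line(J(0,0,220),speed=120)
c=bot.read_camera("scene"); cv2.imwrite("pics/s12.png",cv2.resize(c["image"][180:380,270:420],None,fx=4,fy=3,interpolation=cv2.INTER_CUBIC))
bot.move_to(J(-97,16,215),QS)
bot.servo_line(J(-97,16,157),speed=120)
piv=np.array([-35.,0])
for th in (.3,.5,.75,1.0,1.25,1.45):
    p=piv+60*np.array([-np.cos(th),-np.sin(th)])+20*np.array([-np.sin(th),np.cos(th)])
    r=bot.servo_line(J(p[0],p[1],157),speed=60,until_force=20)
    s=bot.read_state(); print(th,r,round(s["clock"],2),s["ft_force"].round(1),toJ(s["ee_pos"]).round(2))
    if r: break
c=bot.read_camera("scene"); cv2.imwrite("pics/s13.png",cv2.resize(c["image"][180:380,270:420],None,fx=4,fy=3,interpolation=cv2.INTER_CUBIC))
```

```text
0.3 False 32.69 [-0.2  0.1 -0.2] [-98.14   0.9  157.35]
0.5 False 33.05 [ 1.1  0.5 -0.1] [-97.23 -11.63 156.98]
0.75 False 33.47 [0.8 0.1 0.3] [-92.43 -26.65 156.95]
1.0 False 33.88 [-0.1 -0.9  0.1] [-84.13 -40.05 156.92]
1.25 False 34.3 [ 0.3 -0.2 -0.9] [-72.73 -50.89 156.88]
1.45 False 34.66 [-0.5  0.2 -0.1] [-61.84 -57.35 156.89]
```

View pics/s12.png

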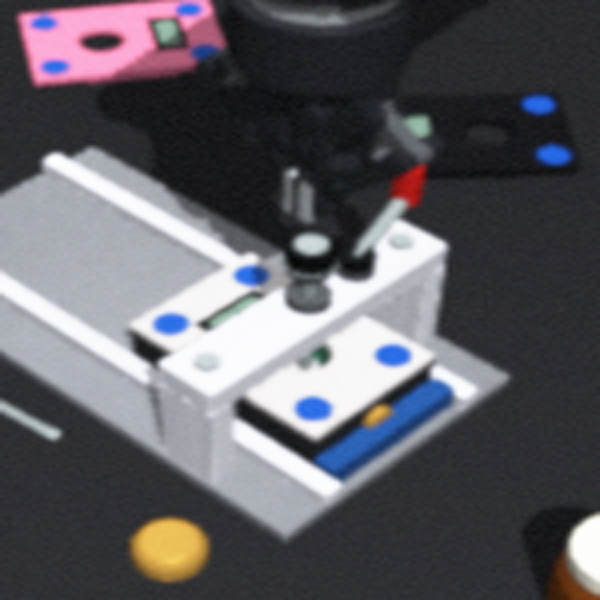

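View pics/s13.png

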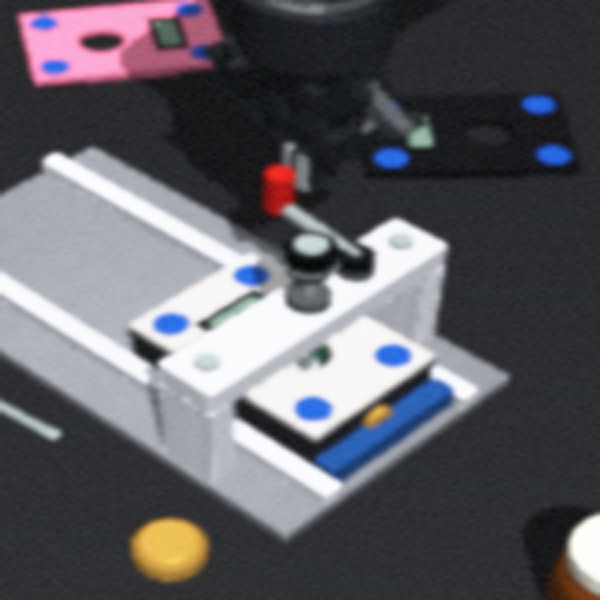

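The knob stayed down and the lever swung with the fingers (handle at crop ~(278,190)). Now I'll push it on to the stop.

Run:
```python
from h import *
from rig import bot
r=bot.servo_line(J(-44,-60,157),speed=25,until_force=14)
s=bot.read_state(); print(r,round(s["clock"],2),s["ft_force"].round(1),toJ(s["ee_pos"]).round(2))
z0=toJ(s["ee_pos"])[0]
for k in range(1,6):
    bot.servo_line(J(z0+k,-60,157),speed=20)
    s=bot.read_state(); print(round(s["clock"],2),s["ft_force"].round(1),toJ(s["ee_pos"]).round(2))
    if s["ft_force"][0]<-8: break
bot.servo_line(J(-85,-62,157),speed=120)
bot.servo_line(J(-85,-62,260),speed=200)
bot.move_to(J(-90,-230,260),QS)
for n in("scene","top"):
    c=bot.read_camera(n); np.savez(f"pics/{n}14.npz",**c)
    im=c["image"]; cv2.imwrite(f"pics/{n}14.png",cv2.resize(im[180:380,270:420] if n=="scene" else im[190:290,235:385],None,fx=4,fy=3 if n=="scene" else 4,interpolation=cv2.INTER_CUBIC))
P=cloud(c); hsv=cv2.cvtColor(im,cv2.COLOR_BGR2HSV)
d=P-J(0,0,0); PJ=np.stack([d@XJ,d@YJ,P[...,2]],-1)
for nm,lo,hi in(("red",(0,150,100),(8,255,255)),("blue",(100,120,60),(125,255,255))):
    n,l,st,ct=cv2.connectedComponentsWithStats(cv2.inRange(hsv,lo,hi)[190:290,235:385])
    for i in range(1,n):
        if st[i,4]>8: print(nm,ct[i]+[235,190],st[i,4],np.median(PJ[190:290,235:385][l==i],0).round(1))
m=(np.hypot(PJ[...,0],PJ[...,1])<9)&(PJ[...,2]>140); print("knob",m.sum(),np.median(PJ[m],0))
print(bot.read_state()["clock"])
```

```text
True 35.16 [-5.8 -1.3  5.2] [-55.11 -58.47 156.35]
35.41 [-10.6   2.8   2.7] [-54.92 -59.49 156.55]
red [334.67724868 193.06349206] 189 [ 125.6 -182.8   22.2]
red [294.83870968 249.90322581] 31 [-37.6 -60.8 160.3]
blue [294.82857143 228.25714286] 35 [ 33.2 -64.4  63.2]
blue [252.45098039 247.96078431] 102 [-3.4 58.8 31.5]
blue [258.10810811 232.86486486] 37 [33.3 36.3 60.7]
blue [298.88235294 249.94117647] 17 [-26.8 -68.   60.2]
blue [260.42424242 254.57575758] 33 [-26.5  36.2  62.1]
knob 40 [3.12721668e-01 1.58274958e-01 1.69064742e+02]
37.2917
```

View pics/scene14.png

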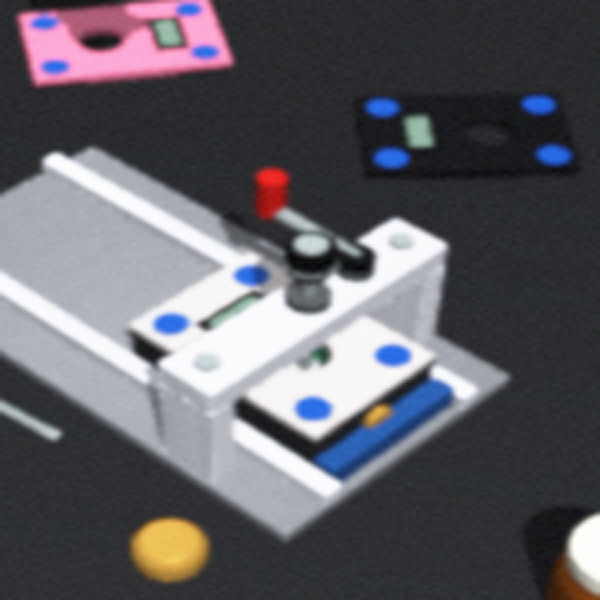

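View pics/top14.png

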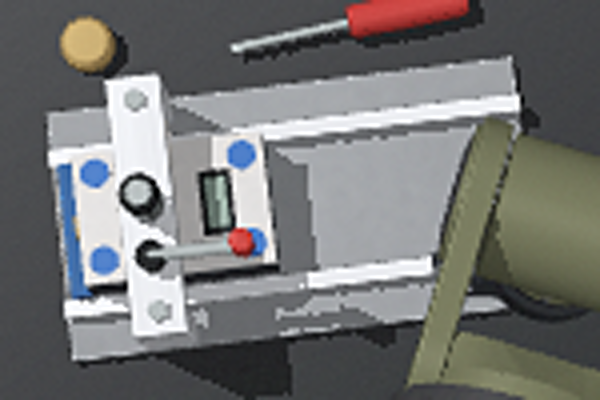

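Run:
```python
from rig import bot
bot.finish_job()
```

```text
the job is handed in; nothing more can be done
```

I closed the cover, pushed the detector home, lowered the rod onto the sensor, swung the lever to its stop and handed the job in. The clock read about 37 s of the 64 s at my last check. `finish_job` gives no verdict, so the results below are my own checks.

- **Cover:** a second round of presses met firm contact at fingertip height 61.1–61.3 mm on all four corners, where 61 mm is seated. My force limit was 28 N, and steady readings stayed at 26 N or below.
- **Housing:** it stood against the stop with no further travel at about 24 N. Afterwards the cover's spots were at y ≈ +36 and −64 to −68 mm in the jig's frame (one partly hidden by the handle), against +35 and −65 expected at home.
- **Rod:** its tip met stiff contact at z ≈ 39.5 mm, about 29.5 mm above the housing's underside. The knob stayed down after I let go, reading 169.1 mm by camera, which matches within about 0.5 mm.
- **Lever:** it was pushed firm against its stop, and the handle's position gives about 1.53 rad.
- **Bystanders:** I saw none of them moved in the last pictures, but I did not measure their positions, and the multimeter and circuit board were outside the last crops.

**Readings that disagreed:** after the first press on corner0, the cover looked level and unpressed. It had rocked back once released, and the contact height and later presses showed that stud was down. Camera heights also read about 1–2 mm high throughout, so I relied on contact heights for seating.

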